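# Set a halva slicer's thickness with a gauge blade and lock it

## Task

Set the halva slicer: slide the flat steel gauge blade, nose first, under the presser bar and on into the slot under the hood until you feel it meet the hidden back stop, and nudge that stop back about 5 mm, no farther. Then, leaving the gauge in there, throw the ball-ended lock lever over its centre so that it falls to its other side, towards the hood. Leave the tub and the piece of halva beside the slicer where they stand.

Things in the scene. Friction and masses are not known exactly. Their poses are not given: they have to be found in the camera images.
- slicer: Benchtop slicer, fixed, white, grey and bare metal. Origin: on the table straight under the middle of the presser bar; x: the way the gauge goes in, z up. Bed with a white top face 30 mm above the table, x = -270 to 130, y = -80 to 80 mm. A post 75 mm high (above the bed) at each end of the bar, x = 0. Behind it a hood (56 mm high, x = 22 to 130 mm) hides the slot.
- mouth (a point): Point on the bed on the slot's centre line (slicer's x axis), straight below the presser bar, 30 mm above the slicer's origin. The slot has upright cheeks, 50 mm high, 54 mm apart (y = +-27 mm) from x = -40 mm on; before them, guides 14 mm high flare out to about 79 mm apart at x = -95 mm.
- bar (a joint): Round steel presser bar, 24 mm thick, across the slot: its lift in m. 0 = at rest, 5.5 mm clear of the bed; the 8 mm gauge, pushed under, lifts it to about 0.0025. It rests by its own weight of 3 N: going under it is felt as a bump of some 3 to 8 N, then a drag of 3 to 6 N.
- stop (a joint): Back stop in the slot, hidden by the hood; its face starts anywhere from x = 45 to 70 mm in the slicer's frame. Value: how far it has been pushed back (+x) from where it stood, in m (0 at the start, 0.03 at most). Held by friction only: it gives at 7 to 9 N on top of the drag, and stays where it is left.
- gauge: Loose flat steel gauge blade, 140 mm long (x), 50 mm wide (y), 8 mm thick, 0.3 kg, lying on the bed before the slot. Origin: centre of the plate's underside; x points to the rounded nose. At the rear end a flange, 5 mm thick and 50 mm wide, stands up to 30 mm above the underside. Can be pinched across its width or pushed at the flange.
- nose (a point): Middle of the gauge's nose edge, 70 mm ahead of its origin, 4 mm above its underside.
- flange (a point): Middle of the flange's rear face, 70 mm behind the gauge's origin, 15 mm above its underside.
- lock (a joint): Lock lever, in rad: 0 = leaning 0.6 rad towards the slicer's -x (start), 1.2 = leaning 0.6 rad towards +x (locked). Its hinge lies along the slicer's y axis, at x = 30, y = -102, z = 58 mm in the slicer's frame. Weighted: upright (0.6) is its centre, past which it falls over by itself; 1 to 2 N at the ball moves it.
- lock_ball (a point): Centre of the 28 mm black ball at the end of the lock lever, 80 mm from the hinge.
- tub_near: Bystander: brown tub with a white lid, 77 mm across, 70 mm high, standing on the table beside the slicer. Origin: centre of its underside.
- offcut: Bystander: piece of halva, 70 x 50 x 45 mm, on the table at the other side of the slicer. Origin: centre of its underside.
There are look-alikes about, which are no part of the job. Leave any green or orange look-alike of the gauge alone.

How it is judged (in metres and radians):
On the way, in this order (a step that is already met when the one before it is completed fails the run):
1. the gauge lies in the slot with the presser bar resting on it, and has pushed the back stop by 2 to 9 mm, with the lock lever not yet thrown (value of joint stop between 0.002 and 0.009 m and value of joint bar above 0.0012 m and x of nose in the frame of slicer above 0.04 m and angle between the x axis of gauge and the x axis of slicer, either way round below 0.1 rad and value of joint lock below 0.5 rad), for 0.2 s.
2. the lock lever has fallen over to its other side (value of joint lock above 1.1 rad), for 0.2 s.
At the end, for the whole second after the job is handed in: The gauge is at rest in the slot, straight to within 0.1 rad, its nose more than 40 mm past the presser bar's centre; the bar rests on it (lifted by more than 1.2 mm); the back stop stands 2 to 9 mm behind where it was; the lock lever lies on its far side (above 1.1 rad) (value of joint stop between 0.002 and 0.009 m and value of joint bar above 0.0012 m and x of nose in the frame of slicer above 0.04 m and angle between the x axis of gauge and the x axis of slicer, either way round below 0.1 rad and value of joint lock above 1.1 rad and linear speed of gauge below 0.01 m/s); the robot touches nothing.
It fails at once if the back stop is driven back more than 12 mm (value of joint stop above 0.012 m).
It fails at once if the tub beside the slicer is shifted by more than 30 mm (distance of tub_near from where it was at the start of the episode above 0.03 m).
It fails at once if the piece of halva is shifted by more than 30 mm (distance of offcut from where it was at the start of the episode above 0.03 m).
It also fails if it takes over 72 s, if anything falls off the work surface, if the arm or the gripper's body presses on something with over 40 N, if the wrist force passes 120 N, or if a joint passes its speed limit or range.

## Robot

A 6-joint arm with a two-finger parallel gripper is mounted at the origin on the work surface. World frame = base frame: x ahead of the robot, y to its left, z up, the work surface at z = 0. Lengths are in mm, angles in rad, forces in N, time in s.
With the tool pointing down it reaches from about 250 to 775 mm from the base axis. Payload 4 kg.
Tool frame: the origin (TCP) lies at the very end of the fingers, on their centre line; the grasp point (between the pads) lies behind it (ctrl.grasp_offset is the z of the grasp point in the tool frame, in mm); z points along the fingers, y is the line along which they close (so a half turn about z gives the same grasp; the last joint's range is limited). The gripper opens to 94 mm and grips with 3 to 60 N. Pads are 16 mm wide; open, the fingers measure 119 mm over their backs; the gripper's body (75 mm by 177 mm) begins 78 mm behind the grasp point.
Start: joints at [-1.324, 0.087, 1.371, -0, 1.684, -0.103], TCP at [188.489, -516.713, 205.506] pointing down, gripper open.
Joint ranges: [-3.1, 3.1], [-0.76, 2.03], [0.27, 2.55], [-1.08, 4.22], [0.17, 2.65], [-2.57, 2.57]. Speed limits (rad/s): [2.79, 2.79, 3.14, 3.14, 3.14, 3.14].

## Interface

Orientations are given as a rotation vector (axis times angle).
In Python, from workcell import status, imaging, ticket, ctrl gives the robot as it stands.
- The arm moves only by the shell command python3 -m inch 'ROWS' [FORCE]. ROWS is a JSON object of lists of equal length, an entry for each row: "linear": the shift along the tool's x, y, z in m, a list of three; "rot": the turn, a rotation vector about the tool's x, y, z in rad, a list of three; "fingers": the finger opening in m, from 0 to 0.094. A call has 1 to 8 rows; each row shifts and turns the commanded pose from where the row before left it, along the tool's axes as they then stand; what a row does not reach is not made up. A row lasts 1/10 s, in which the tool goes at most 50 mm and 8.59 degrees, less where a joint would pass 70% of its speed; a pose out of reach is approached as far as the arm can. A call with a gripper value outside its range is refused whole. The fingers move at their own pace and stop on an object; FORCE is the grip in N (left out, the last holds). Time passes only in rows, so rows that do not move let the fingers close. It gives the time, the measured TCP pose, the force, the opening and the grip force at its end, in the units of the state.
- status.state(): the state, without advancing time (a new reading comes with each control period).
- imaging.grab_frame(name): name is "scene" or "top" or "wrist"; returns a dict with "image" (420x560x3 uint8, red, green, blue), "camera_matrix" (3x3 intrinsics, pixels), "T" (4x4, takes a point from camera to world coordinates). Camera axes: x right, y down, z forward; pixel columns grow to the right and rows downward; lengths in mm; the calibration is good to about 2 mm. A picture is of the moment at which its call begins. There is no depth.
- ticket.close_job(): hands the job in; it is judged then, once.
The state is a dict: "t": time; "joint_positions": joint angles; "qd": joint speeds; "effort": joint torques, N m; "eef_pos": TCP position; "tool_rot": TCP orientation; "contact_force": force on the tool from outside, world axes, zero at the start; "ft_torque": the same for the moment, N m; "finger_gap": finger opening in mm; "finger_force": force on a finger pad.
Only numpy, scipy, OpenCV 4.12 (cv2) and the standard library are available. Lean on these libraries where they do the work, as an engineer would, in place of code of your own. Each camera call takes 0.05 s, during which the arm holds its last target. There are 200 camera calls.

## Working session

There is one attempt and no reset: what is moved stays moved. The work goes in short steps, Python scripts to look and compute and a shell command to move; the robot and the scene stay as the last step left them, time stands still between calls to the robot, and variables do not carry over. Pictures are saved under pics/ and viewed, at most 10 in all, crops included, and the job is handed in when it is done.

```bash
ls; mkdir -p pics; cat > h.py <<'E'
import numpy as np, cv2
from workcell import status, imaging, ticket, ctrl
def grab(n,f=None):
    d=imaging.grab_frame(n)
    if f: cv2.imwrite(f,d["image"][:,:,::-1]); np.savez(f[:-4]+'.npz',K=d["camera_matrix"],T=d["T"])
    return d
def ray(f,uv):
    c=np.load(f[:-4]+'.npz'); K,T=np.array(c['K']),np.array(c['T'])
    d=T[:3,:3]@np.linalg.solve(K,[*uv,1.]); return T[:3,3],d
def onz(f,uv,z):
    o,d=ray(f,uv); return o+d*(z-o[2])/d[2]
def tri(*fu):
    A=np.zeros((3,3));b=np.zeros(3)
    for f,uv in fu:
        o,d=ray(f,uv); d=d/np.linalg.norm(d); P=np.eye(3)-np.outer(d,d); A+=P;b+=P@o
    x=np.linalg.solve(A,b); return x
def proj(f,p):
    c=np.load(f[:-4]+'.npz'); q=np.linalg.inv(c['T'])@[*p,1.]; u=c['K']@q[:3]; return u[:2]/u[2]
E
python3 - <<'E'
from h import *
np.set_printoptions(precision=3,suppress=True)
a=grab("scene","pics/scene.png");b=grab("top","pics/top.png")
print(a["T"],b["T"],a["camera_matrix"],ctrl.grasp_offset,status.state())
E
```

```text
pics
[[   0.046    0.825   -0.563 1226.813]
 [   0.999   -0.047    0.014   34.084]
 [  -0.015   -0.563   -0.827 1075.862]
 [   0.       0.       0.       1.   ]] [[  -0.024   -0.988    0.152  422.809]
 [  -1.       0.023   -0.01    82.04 ]
 [   0.007   -0.152   -0.988 1141.982]
 [   0.       0.       0.       1.   ]] [[528.133   0.    280.854]
 [  0.    528.133 214.923]
 [  0.      0.      1.   ]] -18.8 {'t': 0.1, 'joint_positions': array([-1.324,  0.088,  1.372, -0.   ,  1.684, -0.103]), 'qd': array([ 0.001, -0.003, -0.004,  0.001,  0.001,  0.003]), 'effort': array([  0.002, -34.125, -30.33 ,   0.072,   0.03 ,  -0.   ]), 'eef_pos': array([ 188.37 , -516.223,  204.428]), 'tool_rot': array([-3.092, -0.546,  0.   ]), 'contact_force': array([-0.027,  1.042,  1.441]), 'ft_torque': array([-0.053, -0.005,  0.001]), 'finger_force': 0.0, 'finger_gap': 93.95712447363013}
```

View pics/scene.png

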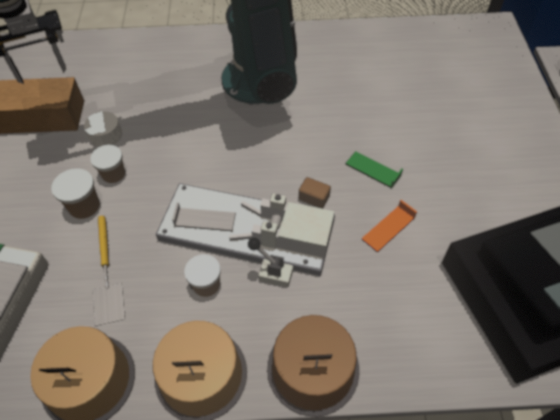

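View pics/top.png

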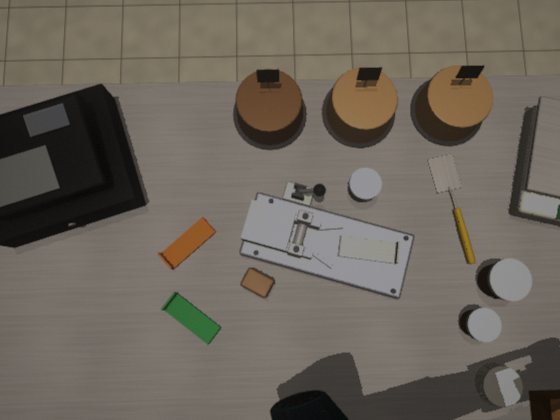

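The top view shows the slicer with its bar at (300,235) and the steel/white plate on the bed at (368,250). Candidates for the gauge are the plate on the bed (368,250), the orange look-alike (188,243), the green look-alike (191,318), and the spatula (445,175). By the description I choose the plate on the bed, and I'll check it in a close crop.

```bash
python3 - <<'E'
from h import *
a=cv2.imread("pics/top.png")[175:305,225:425]; b=cv2.imread("pics/scene.png")[175:305,145:345]
f=lambda i:cv2.resize(i,None,fx=4,fy=4,interpolation=cv2.INTER_CUBIC)
cv2.imwrite("pics/c1.png",np.clip(f(a)*1.0,0,255).astype('uint8')); cv2.imwrite("pics/c2.png",f(b))
E
```

```text
(no output)
```

View pics/c1.png

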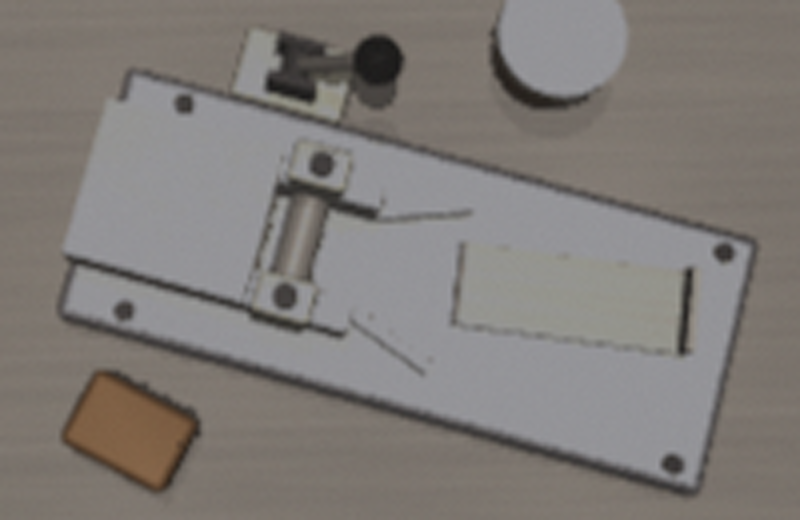

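View pics/c2.png

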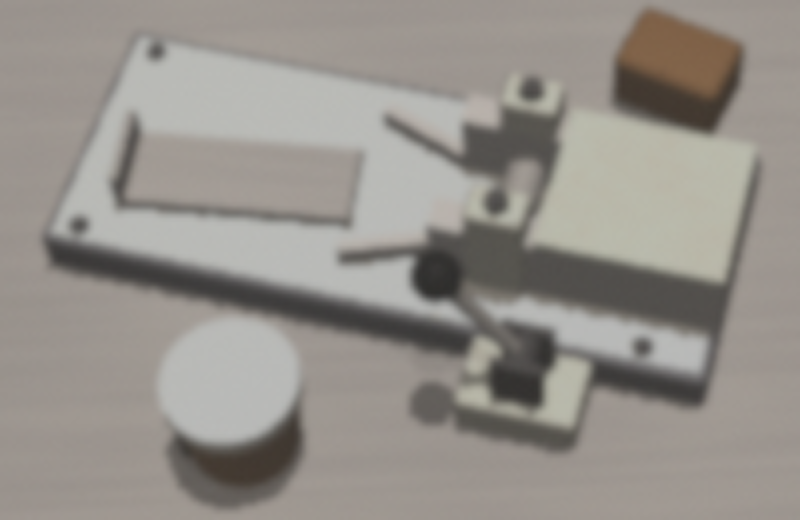

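The close-ups confirm the choice: a bare steel plate on the bed, with its upright flange at the far right in c1 (688,310) and its nose at (457,285). The lever ball is at c1 (378,60) / c2 (436,274), leaning away from the hood. The tub stands close by on the lever's side, and the halva is on the other side.

```bash
python3 - <<'E'
from h import *
np.set_printoptions(precision=1,suppress=True)
t=lambda u,v:("pics/top.png",(u/4+224.6,v/4+174.6)); s=lambda u,v:("pics/scene.png",(u/4+144.6,v/4+174.6))
P={}
for n,a,b in [("ball",(378,60),(436,274)),("nose+x",(462,245),(352,222)),("nose-x",(453,325),(362,152)),
 ("screwR+x",(724,252),(79,225)),("screwR-x",(673,464),(155,50)),("bedcR+x",(755,242),(48,236)),("bedcR-x",(697,490),(140,38)),
 ("screwF+x",(184,104),(642,346)),("post+x",(321,164),(494,202)),("post-x",(285,296),(531,89)),("tub",(562,38),(230,383)),("bedcF+x",(130,72),(708,378))]:
    P[n]=tri(t(*a),s(*b)); print(n,P[n])
print("halva",onz(*t(132,430),45))
for n,a in [("rear+x",(692,268)),("rear-x",(685,353))]: print(n,onz(*t(*a),60))
for n,a in [("b1",(755,242)),("b2",(697,490)),("b3",(62,315)),("b4",(130,72)),("sF-",(124,310)),("sF+",(184,104)),("sR+",(724,252)),("sR-",(673,464))]: print(n,onz(*t(*a),30), )
m=(P["post+x"]+P["post-x"])/2; print("mid",m)
E
```

```text
ball [648.7 -10.9 126.4]
nose+x [554.  -64.9  34. ]
nose-x [505.7 -58.1  35.6]
screwR+x [ 546.1 -224.5   32.3]
screwR-x [ 420.2 -186.2   33.7]
bedcR+x [ 551.9 -243.2   31.2]
bedcR-x [ 404.7 -199.4   27.1]
screwF+x [645.  100.   31.8]
post+x [593.3  21.3 107.9]
post-x [518.7  44.4 109.1]
tub [ 673.5 -126.9   63.9]
bedcF+x [666.3 134.1  29.8]
halva [447.8 133.6  45. ]
rear+x [ 534.  -198.2   60. ]
rear-x [ 484.2 -190.9   60. ]
b1 [ 552.  -245.2   30. ]
b2 [ 404.6 -200.6   30. ]
b3 [517.7 175.3  30. ]
b4 [666.1 132.1  30. ]
sF- [519.9 138.   30. ]
sF+ [645.3  99.3  30. ]
sR+ [ 546.4 -225.9   30. ]
sR- [ 420.2 -187.3   30. ]
mid [556.   32.9 108.5]
```

```bash
cat >> h.py <<'E'
from scipy.spatial.transform import Rotation as Ro
np.set_printoptions(precision=4,suppress=True)
H=np.radians(73.1); O=np.array([555.7,32.6,0.])
def S2W(p,O=O,H=H): return O+Ro.from_euler('z',H).apply(p)
def W2S(p,O=O,H=H): return Ro.from_euler('z',-H).apply(np.asarray(p)-O)
def to(p,h):
    "print total tool-frame shift (m) AFTER turn, and the turn about tool z"
    s=status.state(); R=Ro.from_rotvec(s['tool_rot']); hx=R.apply([1,0,0]); yaw=np.arctan2(hx[1],hx[0])
    d=(h-yaw+np.pi)%(2*np.pi)-np.pi
    down=Ro.from_matrix(np.array([[np.cos(h),np.sin(h),0],[np.sin(h),-np.cos(h),0],[0,0,-1.]]).T)
    print("turn tool",(R.inv()*down).as_rotvec(),"shift",down.inv().apply(np.asarray(p)-s['eef_pos'])/1e3,"slicer pos",W2S(s['eef_pos']),"F",W2S(s['contact_force'],0,H),"gap",s['finger_gap'],"t",s['t'])
E
python3 -c "
from h import *
to([515,-165,200],np.radians(81.3))"
```

```text
turn tool [-0.0017 -0.0012 -1.0691] shift [0.3966 0.2697 0.0044] slicer pos [-631.905   191.9227  204.4278] F [0.9895 0.3291 1.4414] gap 93.95712447363013 t 0.1
```

```bash
python3 -m inch '{"linear":[[0,0,0],[0,0,0],[0,0,0],[0,0,0],[0,0,0],[0,0,0],[0,0,0],[0,0,0]],"rot":[[0,0,-0.1336],[0,0,-0.1336],[0,0,-0.1336],[0,0,-0.1336],[0,0,-0.1336],[0,0,-0.1336],[0,0,-0.1336],[0,0,-0.1336]],"fingers":[0.094,0.094,0.094,0.094,0.094,0.094,0.094,0.094]}'
python3 -m inch '{"linear":[[0.03,0.02,0],[0.03,0.02,0],[0.03,0.02,0],[0.03,0.02,0],[0.03,0.02,0],[0.03,0.02,0],[0.03,0.02,0],[0.03,0.02,0]],"rot":[[0,0,0],[0,0,0],[0,0,0],[0,0,0],[0,0,0],[0,0,0],[0,0,0],[0,0,0]],"fingers":[0.094,0.094,0.094,0.094,0.094,0.094,0.094,0.094]}'
python3 -c "
from h import *
to([515,-165,200],np.radians(81.3))"
```

```text
t: 0.9
eef_pos: [188.4, -516.4, 204.8]
tool_rot: [-2.377, -2.052, -0.001]
contact_force: [0.8, 0.6, 0.6]
finger_gap: 93.9
finger_force: 0.0
t: 1.7
eef_pos: [383.6, -302.3, 205.0]
tool_rot: [-2.384, -2.045, 0.0]
contact_force: [-0.4, -0.1, 0.1]
finger_gap: 94.2
finger_force: 0.0
turn tool [-0.0006 -0.0003 -0.0005] shift [0.1556 0.1091 0.005 ] slicer pos [-370.5078   67.2886  205.0079] F [-0.1821  0.3681  0.0869] gap 94.22071895500738 t 1.7
```

```bash
python3 -m inch '{"linear":[[0.03,0.02,0],[0.03,0.02,0],[0.03,0.022,0],[0.03,0.022,0],[0.02,0.015,0.005],[0,0,0],[0,0,0]],"rot":[[0,0,0],[0,0,0],[0,0,0],[0,0,0],[0,0,0],[0,0,0],[0,0,0]],"fingers":[0.094,0.094,0.094,0.094,0.094,0.094,0.094]}'
python3 - <<'E'
from h import *
grab("wrist","pics/w1.png")
to([515,-165,200],np.radians(81.3))
E
```

```text
t: 2.4
eef_pos: [501.7, -180.1, 199.7]
tool_rot: [-2.382, -2.047, 0.002]
contact_force: [-0.0, -0.6, -0.3]
finger_gap: 93.6
finger_force: 0.0
turn tool [-0.0012  0.0004 -0.0005] shift [0.0176 0.011  0.0001] slicer pos [-219.8537  -10.154   200.1035] F [-0.2201  0.2293  1.0065] gap 94.17825184595927 t 2.45
```

View pics/w1.png

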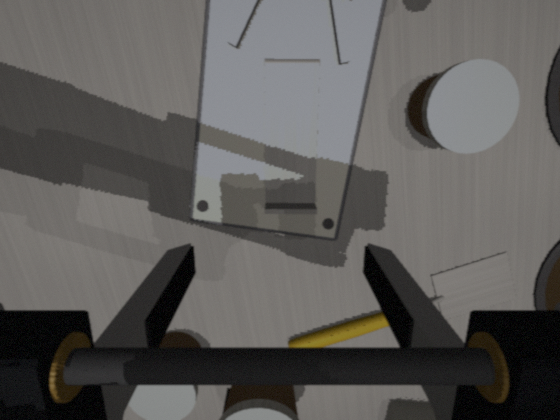

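The wrist view shows the gauge's nose edge at (265,60)–(320,61), the flange at (265..316, 205) and the bed screws at (203,206) and (328,224).

```bash
python3 - <<'E'
from h import *
f="pics/w1.png"
n1,n2=onz(f,(265,60),38),onz(f,(320,61),38)
r1,r2=onz(f,(265,204),60),onz(f,(316,204),60)
print(n1,n2,r1,r2); n=(n1+n2)/2;r=(r1+r2)/2
d=(n-r)[:2]; print(np.linalg.norm(d),np.degrees(np.arctan2(d[1],d[0])),W2S(n),W2S(r))
s=[onz(f,p,30) for p in [(203,206),(328,224)]]; print("screws",s)
# height of nose by triangulation with top
print(tri((f,(292.5,60.5)),("pics/top.png",(457.5/4+224.6,285/4+174.6))))
print(tri((f,(316,204)),("pics/top.png",(692/4+224.6,268/4+174.6))),tri((f,(265,204)),("pics/top.png",(685/4+224.6,353/4+174.6))))
h=np.radians(81.3); g=np.array([*((n+r)[:2]/2),0]); print("centre",g)
for off in (-40,-45): to(g+[off*np.cos(h),off*np.sin(h),80],h)
E
```

```text
[507.3579 -59.4847  38.    ] [556.3967 -67.8549  38.    ] [ 487.271  -187.0014   60.    ] [ 535.0605 -194.2856   60.    ]
128.65178694396994 80.73567733496076 [-99.0376  -5.192   38.    ] [-226.5486  -22.2864   60.    ]
screws [array([ 420.6413, -187.6575,   30.    ]), array([ 546.8029, -226.8743,   30.    ])]
[531.1525 -63.1558  30.9569]
[ 539.6589 -213.349    -1.5812] [ 485.3645 -195.4716   35.3371]
centre [ 521.5215 -127.1566    0.    ]
turn tool [-0.0012  0.0004 -0.0005] shift [0.016  0.0117 0.1201] slicer pos [-219.8537  -10.154   200.1035] F [-0.2201  0.2293  1.0065] gap 94.17825184595927 t 2.45
turn tool [-0.0012  0.0004 -0.0005] shift [0.011  0.0117 0.1201] slicer pos [-219.8537  -10.154   200.1035] F [-0.2201  0.2293  1.0065] gap 94.17825184595927 t 2.45
```

```bash
python3 -m inch '{"linear":[[0.005,0.010,0.03],[0,0,0.035],[0,0,0.035],[0,0,0.030],[0,0,0.020],[0,0,0.012],[0,0,0.004],[0,0,0]],"rot":[[0,0,0],[0,0,0],[0,0,0],[0,0,0],[0,0,0],[0,0,0],[0,0,0],[0,0,0]],"fingers":[0.094,0.094,0.094,0.094,0.080,0.080,0.08,0.08]}' 20
python3 -m inch '{"linear":[[0,0,0],[0,0,0],[0,0,0],[0,0,0],[0,0,0],[0,0,0]],"rot":[[0,0,0],[0,0,0],[0,0,0],[0,0,0],[0,0,0],[0,0,0]],"fingers":[0.06,0.04,0.04,0.04,0.04,0.04]}' 20
python3 -c "
from h import *
to(S2W([-225,0,36]),H)"
```

```text
t: 3.25
eef_pos: [512.6, -177.6, 34.8]
tool_rot: [2.385, 2.045, -0.0]
contact_force: [-0.8, 0.4, -0.6]
finger_gap: 79.8
finger_force: 0.0
t: 3.85
eef_pos: [513.1, -177.0, 35.1]
tool_rot: [2.383, 2.046, 0.001]
contact_force: [-0.9, 0.4, 2.7]
finger_gap: 49.4
finger_force: 20.0
turn tool [0.001  0.0002 0.1429] shift [-0.012  -0.0202 -0.0009] slicer pos [-212.9542  -20.2263   35.0524] F [0.1288 0.9873 2.7493] gap 49.422509419994554 t 3.85
```

```bash
python3 -m inch '{"linear":[[-0.008,0,0],[-0.004,-0.005,0],[0,-0.005,0],[0,-0.005,0],[0,-0.005,0],[0,0,0],[0,0,0]],"rot":[[0,0,0],[0,0,0.036],[0,0,0.036],[0,0,0.036],[0,0,0.035],[0,0,0],[0,0,0]],"fingers":[0.04,0.04,0.04,0.04,0.04,0.04,0.04]}' 20
python3 - <<'E'
from h import *
to(S2W([-130,0,35]),H)
a=grab("top","pics/t2.png")["image"][195:295,270:420,::-1]
cv2.imwrite("pics/c3.png",cv2.resize(a,None,fx=5,fy=5,interpolation=cv2.INTER_CUBIC))
E
```

```text
t: 4.55
eef_pos: [491.3, -186.1, 35.0]
tool_rot: [2.523, 1.869, -0.002]
contact_force: [-0.4, -2.0, 4.3]
finger_gap: 49.2
finger_force: 20.0
turn tool [ 0.001   0.0021 -0.0009] shift [ 0.098  -0.0019  0.    ] slicer pos [-227.9527   -1.9199   35.037 ] F [-2.0468 -0.1691  4.3107] gap 49.20764043691296 t 4.55
```

View pics/c3.png

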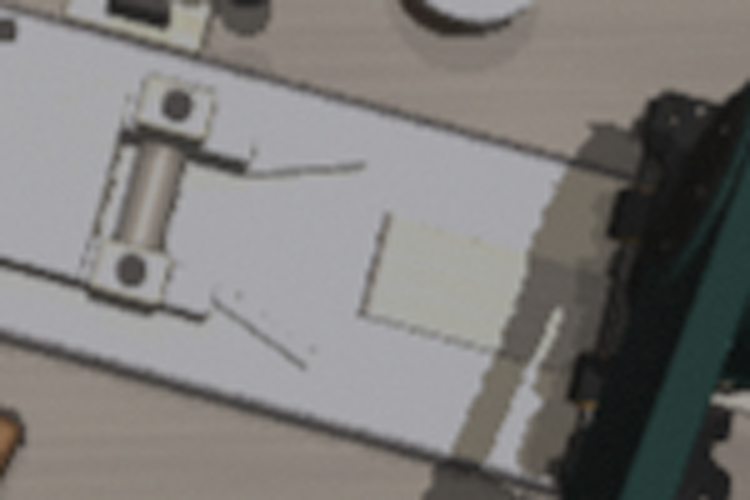

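The top crop shows the gauge now parallel to the bed, with its nose edge running from (388,215) to (362,315).

```bash
python3 - <<'E'
from h import *
f="pics/t2.png"; p=lambda u,v,z: W2S(onz(f,(u/5+269.6,v/5+194.6),z))
print("nose",p(388,215,38),p(362,315,38)); print("posts",p(177,105,105),p(132,270,105)); print("guides",p(366,163,44),p(306,368,44),p(252,172,44),p(212,300,44))
print("bed edges",p(640,180,30),p(480,465,30))
E
```

```text
nose [-112.685   -27.0455   38.    ] [-112.5704   22.8854   38.    ]
posts [ -0.3518 -39.8716 105.    ] [ -0.4213  38.2015 105.    ]
guides [-95.6447 -47.6411  44.    ] [-92.5764  54.9345  44.    ] [-44.0148 -28.7482  44.    ] [-41.3701  35.7311  44.    ]
bed edges [-227.428   -77.7023   30.    ] [-185.4454   76.2011   30.    ]
```

```bash
python3 -m inch '{"linear":[[0.01,-0.001,0],[0.015,0,0],[0.015,0,0],[0.015,0,0],[0.015,0,0],[0.01,0,0],[0.01,0,0],[0,0,0]],"rot":[[0,0,0],[0,0,0],[0,0,0],[0,0,0],[0,0,0],[0,0,0],[0,0,0],[0,0,0]],"fingers":[0.04,0.04,0.04,0.04,0.04,0.04,0.04,0.04]}' 20
python3 -c "
from h import *
to(S2W([-120,0,35]),H)"
```

```text
t: 5.4
eef_pos: [517.2, -96.7, 35.0]
tool_rot: [2.522, 1.873, 0.001]
contact_force: [-1.3, -0.7, 5.9]
finger_gap: 49.0
finger_force: 20.0
turn tool [ 0.0006 -0.0005  0.0017] shift [ 0.0149 -0.0008 -0.    ] slicer pos [-134.8542   -0.7741   34.9974] F [-1.0789  1.0269  5.9042] gap 48.97366759039142 t 5.4
```

```bash
python3 -m inch '{"linear":[[0,0,0],[0,0,0],[0,0,0],[0,0,-0.02],[0,0,-0.025],[-0.02,0,0],[-0.03,0,0],[0,0,0]],"rot":[[0,0,0],[0,0,0],[0,0,0],[0,0,0],[0,0,0],[0,0,0],[0,0,0],[0,0,0]],"fingers":[0.06,0.07,0.07,0.07,0.07,0.02,0.02,0.02]}' 20
python3 -m inch '{"linear":[[0,0,0],[0,0,0],[0,0,0.02],[0,0,0.013],[0,0,0],[0,0,0]],"rot":[[0,0,0],[0,0,0],[0,0,0],[0,0,0],[0,0,0],[0,0,0]],"fingers":[0.02,0.02,0.02,0.02,0.02,0.02]}' 20
python3 -c "
from h import *
to(S2W([-120,-0.8,47]),H)"
```

```text
t: 6.2
eef_pos: [501.1, -148.2, 79.1]
tool_rot: [-2.527, -1.867, 0.002]
contact_force: [-0.1, 0.4, -0.9]
finger_gap: 49.1
finger_force: 0.0
t: 6.8
eef_pos: [501.8, -145.6, 46.0]
tool_rot: [-2.522, -1.871, 0.001]
contact_force: [-0.3, -0.6, 0.7]
finger_gap: 19.9
finger_force: 0.0
turn tool [-0.0013 -0.0002  0.0005] shift [ 0.0661  0.0006 -0.001 ] slicer pos [-186.1386   -0.2358   46.0144] F [-0.6359  0.0959  0.6588] gap 19.892859635891735 t 6.8
```

```bash
python3 -m inch '{"linear":[[0.008,0,0],[0.008,0,0],[0.004,0,0],[0.004,0,0],[0.003,0,0],[0,0,0]],"rot":[[0,0,0],[0,0,0],[0,0,0],[0,0,0],[0,0,0],[0,0,0]],"fingers":[0.02,0.02,0.02,0.02,0.02,0.02]}' 20
python3 -c "
from h import *
to(S2W([-120,-0.8,47]),H)"
python3 -m inch '{"linear":[[0.004,0,0],[0.004,0,0],[0.004,0,0],[0,0,0]],"rot":[[0,0,0],[0,0,0],[0,0,0],[0,0,0]],"fingers":[0.02,0.02,0.02,0.02]}' 20
python3 -c "
from h import *
to(S2W([-120,-0.8,47]),H)"
```

```text
t: 7.4
eef_pos: [510.4, -120.3, 47.0]
tool_rot: [2.523, 1.87, 0.001]
contact_force: [0.6, -1.9, 0.9]
finger_gap: 20.0
finger_force: 0.8
turn tool [0.0013 0.0003 0.0001] shift [ 0.0395 -0.0003 -0.    ] slicer pos [-159.4859   -1.11     46.9956] F [-1.6391 -1.0882  0.8581] gap 20.02882103625172 t 7.4
t: 7.8
eef_pos: [513.1, -110.5, 46.7]
tool_rot: [2.522, 1.869, -0.005]
contact_force: [-1.6, -5.6, 2.9]
finger_gap: 20.0
finger_force: 3.5
turn tool [ 0.0004  0.0041 -0.0003] shift [ 0.0293 -0.0001 -0.0003] slicer pos [-149.2977   -0.8524   46.7094] F [-5.7692 -0.1075  2.9178] gap 20.002648474186497 t 7.8
```

```bash
python3 -m inch '{"linear":[[0.004,0,0],[0.004,0,0],[0.004,0,0],[0,0,0]],"rot":[[0,0,0],[0,0,0],[0,0,0],[0,0,0]],"fingers":[0.02,0.02,0.02,0.02]}' 20
python3 -c "
from h import *
to(S2W([-120,-0.8,47]),H)"
python3 -m inch '{"linear":[[0.004,0,0],[0.004,0,0],[0.004,0,0],[0.004,0,0],[0,0,0]],"rot":[[0,0,0],[0,0,0],[0,0,0],[0,0,0],[0,0,0]],"fingers":[0.02,0.02,0.02,0.02,0.02]}' 20
python3 -c "
from h import *
to(S2W([-120,-0.8,47]),H)
a=grab('scene','pics/s3.png')['image'][175:305,145:345,::-1]
cv2.imwrite('pics/c4.png',cv2.resize(a,None,fx=4,fy=4,interpolation=cv2.INTER_CUBIC))"
```

```text
t: 8.2
eef_pos: [516.9, -98.2, 46.7]
tool_rot: [2.523, 1.869, -0.002]
contact_force: [-1.4, -4.3, 2.6]
finger_gap: 20.2
finger_force: 2.4
turn tool [ 0.0005  0.0022 -0.0003] shift [ 0.0164 -0.0001 -0.0003] slicer pos [-136.4117   -0.8573   46.7343] F [-4.5363  0.0403  2.6102] gap 20.20562926657061 t 8.2
t: 8.7
eef_pos: [521.5, -82.8, 46.7]
tool_rot: [2.523, 1.87, -0.002]
contact_force: [-1.9, -4.7, 3.1]
finger_gap: 20.0
finger_force: 2.5
turn tool [ 0.0004  0.0022 -0.0003] shift [ 0.0004 -0.     -0.0003] slicer pos [-120.3947   -0.8462   46.739 ] F [-5.1006  0.4485  3.0895] gap 20.023421995487592 t 8.7
```

View pics/c4.png

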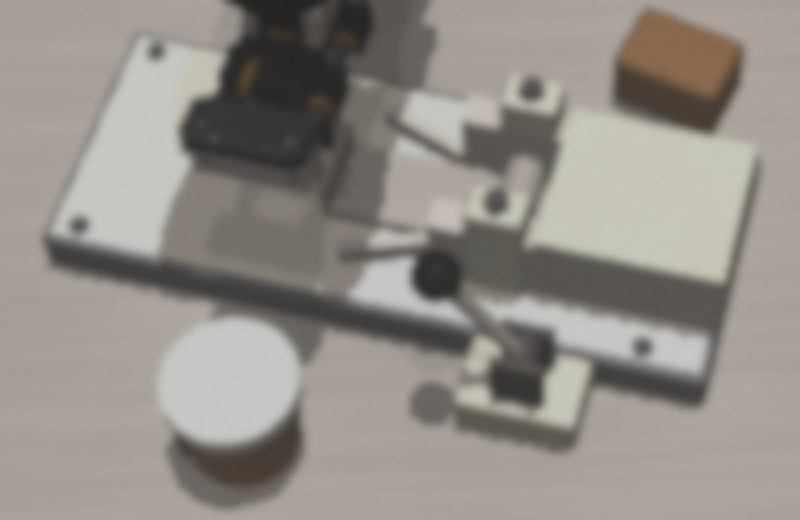

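The scene crop shows the gauge lying straight under the bar, the lever still leaning away at (436,274), and the tub and halva unmoved. Next come small steps while watching the force.

```bash
cat > q.py <<'E'
from h import *
s=[status.state() for _ in range(1)][0]; print("x %.2f Fx %.1f"%(W2S(s['eef_pos'])[0],W2S(s['contact_force'],0)[0]),"ball?")
E
python3 -m inch '{"linear":[[0.004,0,0],[0.004,0,0],[0.003,0,0],[0,0,0]],"rot":[[0,0,0],[0,0,0],[0,0,0],[0,0,0]],"fingers":[0.02,0.02,0.02,0.02]}' 20 >/dev/null; python3 q.py
python3 -m inch '{"linear":[[0.002,0,0],[0.001,0,0],[0,0,0]],"rot":[[0,0,0],[0,0,0],[0,0,0]],"fingers":[0.02,0.02,0.02]}' 20 >/dev/null; python3 q.py
python3 -m inch '{"linear":[[0.001,0,0],[0.001,0,0],[0,0,0]],"rot":[[0,0,0],[0,0,0],[0,0,0]],"fingers":[0.02,0.02,0.02]}' 20 >/dev/null; python3 q.py
python3 -m inch '{"linear":[[0.001,0,0],[0.001,0,0],[0,0,0]],"rot":[[0,0,0],[0,0,0],[0,0,0]],"fingers":[0.02,0.02,0.02]}' 20 >/dev/null; python3 q.py
```

```text
x -109.50 Fx -5.4 ball?
x -106.92 Fx -6.1 ball?
x -104.99 Fx -6.7 ball?
x -103.02 Fx -5.8 ball?
```

```bash

python3 -m inch '{"linear":[[0.001,0,0],[0.001,0,0],[0,0,0]],"rot":[[0,0,0],[0,0,0],[0,0,0]],"fingers":[0.02,0.02,0.02]}' 20 >/dev/null; python3 q.py
python3 -m inch '{"linear":[[0.001,0,0],[0.001,0,0],[0,0,0]],"rot":[[0,0,0],[0,0,0],[0,0,0]],"fingers":[0.02,0.02,0.02]}' 20 >/dev/null; python3 q.py
```

```text
x -101.01 Fx -7.0 ball?
x -99.01 Fx -5.4 ball?
```

```bash

python3 -m inch '{"linear":[[0.001,0,0],[0.001,0,0],[0,0,0]],"rot":[[0,0,0],[0,0,0],[0,0,0]],"fingers":[0.02,0.02,0.02]}' 20 >/dev/null; python3 q.py

```

```text
x -97.03 Fx -5.8 ball?
```

```bash

python3 -m inch '{"linear":[[0.001,0,0],[0.001,0,0],[0,0,0]],"rot":[[0,0,0],[0,0,0],[0,0,0]],"fingers":[0.02,0.02,0.02]}' 20 >/dev/null; python3 q.py
python3 -m inch '{"linear":[[0.001,0,0],[0.001,0,0],[0,0,0]],"rot":[[0,0,0],[0,0,0],[0,0,0]],"fingers":[0.02,0.02,0.02]}' 20 >/dev/null; python3 q.py
```

```text
x -95.03 Fx -7.3 ball?
x -93.03 Fx -6.0 ball?
```

```bash

python3 -m inch '{"linear":[[0.001,0,0],[0.001,0,0],[0,0,0]],"rot":[[0,0,0],[0,0,0],[0,0,0]],"fingers":[0.02,0.02,0.02]}' 20 >/dev/null; python3 q.py

```

```text
x -91.03 Fx -6.3 ball?
```

```bash

python3 -m inch '{"linear":[[0.001,0,0],[0.001,0,0],[0,0,0]],"rot":[[0,0,0],[0,0,0],[0,0,0]],"fingers":[0.02,0.02,0.02]}' 20 >/dev/null; python3 q.py
python3 -m inch '{"linear":[[0.001,0,0],[0.001,0,0],[0,0,0]],"rot":[[0,0,0],[0,0,0],[0,0,0]],"fingers":[0.02,0.02,0.02]}' 20 >/dev/null; python3 q.py
```

```text
x -89.03 Fx -5.6 ball?
x -87.05 Fx -7.2 ball?
```

```bash

python3 -m inch '{"linear":[[0.001,0,0],[0.001,0,0],[0,0,0]],"rot":[[0,0,0],[0,0,0],[0,0,0]],"fingers":[0.02,0.02,0.02]}' 20 >/dev/null; python3 q.py

```

```text
x -85.09 Fx -7.0 ball?
```

```bash

python3 -m inch '{"linear":[[0.001,0,0],[0.001,0,0],[0,0,0]],"rot":[[0,0,0],[0,0,0],[0,0,0]],"fingers":[0.02,0.02,0.02]}' 20 >/dev/null; python3 q.py
python3 -m inch '{"linear":[[0.001,0,0],[0.001,0,0],[0,0,0]],"rot":[[0,0,0],[0,0,0],[0,0,0]],"fingers":[0.02,0.02,0.02]}' 20 >/dev/null; python3 q.py
```

```text
x -85.03 Fx -11.5 ball?
x -84.92 Fx -15.0 ball?
```

```bash

python3 -m inch '{"linear":[[0.001,0,0],[0.001,0,0],[0,0,0]],"rot":[[0,0,0],[0,0,0],[0,0,0]],"fingers":[0.02,0.02,0.02]}' 20 >/dev/null; python3 q.py

```

```text
x -83.34 Fx -16.4 ball?
```

The stop was met at x ≈ -85.1 (the force rose from 7 to 16 N) and it now gives. The target is about -80.

```bash

python3 -m inch '{"linear":[[0,0,0],[0,0,0]],"rot":[[0,0,0],[0,0,0]],"fingers":[0.02,0.02]}' 20 >/dev/null; python3 q.py
python3 -m inch '{"linear":[[0.001,0,0],[0,0,0],[0,0,0]],"rot":[[0,0,0],[0,0,0],[0,0,0]],"fingers":[0.02,0.02,0.02]}' 20 >/dev/null; python3 q.py
python3 -m inch '{"linear":[[0.001,0,0],[0,0,0],[0,0,0]],"rot":[[0,0,0],[0,0,0],[0,0,0]],"fingers":[0.02,0.02,0.02]}' 20 >/dev/null; python3 q.py
```

```text
x -83.40 Fx -15.1 ball?
x -82.42 Fx -16.0 ball?
x -81.46 Fx -15.7 ball?
```

```bash

python3 -m inch '{"linear":[[0.001,0,0],[0.0005,0,0],[0,0,0],[0,0,0],[0,0,0],[0,0,0]],"rot":[[0,0,0],[0,0,0],[0,0,0],[0,0,0],[0,0,0],[0,0,0]],"fingers":[0.02,0.02,0.02,0.02,0.02,0.02]}' 20 >/dev/null; python3 q.py
python3 -m inch '{"linear":[[-0.01,0,0],[-0.02,0,0],[-0.03,0,0],[0,0,-0.04],[0,0,-0.05],[0,0,-0.05],[0,0,0],[0,0,0]],"rot":[[0,0,0],[0,0,0],[0,0,0],[0,0,0],[0,0,0],[0,0,0],[0,0,0],[0,0,0]],"fingers":[0.02,0.02,0.02,0.01,0.0,0,0,0]}' 20
python3 - <<'E'
from h import *
b=W2S([648.7,-10.9,126.4]); print("ball",b, "model",[30-80*np.sin(.6),-102,58+80*np.cos(.6)])
to(S2W([-60,-102,190]),H)
E
```

```text
x -79.96 Fx -17.1 ball?
t: 15.85
eef_pos: [518.1, -95.1, 187.5]
tool_rot: [2.522, 1.871, 0.005]
contact_force: [-0.7, -0.2, -0.1]
finger_gap: 0.4
finger_force: 0.0
ball [ -14.5861 -101.6292  126.4   ] model [np.float64(-15.171397871602828), -102, np.float64(124.02684919277426)]
turn tool [ 0.0026 -0.0019  0.0006] shift [ 0.0731  0.1009 -0.0025] slicer pos [-133.1142   -1.1326  187.5445] F [-0.3582  0.6451 -0.1036] gap 0.38235244968175935 t 15.85
```

```bash
python3 -m inch '{"linear":[[0.02,0.03,0],[0.02,0.035,0],[0.02,0.036,0],[0.01,0,0.01],[0,0,0.03],[0,0,0.028],[0,0,0],[0,0,0]],"rot":[[0,0,0],[0,0,0],[0,0,0],[0,0,0],[0,0,0],[0,0,0],[0,0,0],[0,0,0]],"fingers":[0,0,0,0,0,0,0,0]}' 20
python3 -c "
from h import *
to(S2W([16,-102,118]),H)"
```

```text
t: 16.65
eef_pos: [632.5, -57.7, 116.4]
tool_rot: [-2.521, -1.869, 0.005]
contact_force: [0.9, -0.8, -0.7]
finger_gap: 0.7
finger_force: 0.0
turn tool [-0.0049  0.0001  0.    ] shift [ 0.08    0.0023 -0.0016] slicer pos [-64.0323 -99.7203 116.3782] F [-0.5319 -1.1333 -0.652 ] gap 0.6955293834158263 t 16.65
```

```bash
python3 -m inch '{"linear":[[0.012,0.001,0],[0.012,0.001,0],[0.01,0,0],[0.01,0,0],[0.01,0,0],[0.01,0,0],[0.008,0,0],[0.006,0,0]],"rot":[[0,0,0],[0,0,0],[0,0,0],[0,0,0],[0,0,0],[0,0,0],[0,0,0],[0,0,0]],"fingers":[0,0,0,0,0,0,0,0]}' 20
python3 -m inch '{"linear":[[0.004,0,0],[0,0,0],[0,0,0],[-0.02,0,0],[-0.03,0,0],[-0.03,0,-0.03],[-0.03,0,-0.04],[0,0,-0.03]],"rot":[[0,0,0],[0,0,0],[0,0,0],[0,0,0],[0,0,0],[0,0,0],[0,0,0],[0,0,0]],"fingers":[0,0,0,0,0,0,0,0]}' 20
python3 -m inch '{"linear":[[-0.04,0,0],[-0.05,0,0],[-0.05,0,0],[-0.05,0,0],[0,0,0],[0,0,0],[0,0,0]],"rot":[[0,0,0],[0,0,0],[0,0,0],[0,0,0],[0,0,0],[0,0,0],[0,0,0]],"fingers":[0,0,0,0,0,0,0]}' 20
python3 - <<'E'
from h import *
a=grab('scene','pics/s5.png')['image'][175:305,145:345,::-1]; b=grab('top','pics/t5.png')['image'][175:305,225:425,::-1]
f=lambda i:cv2.resize(i,(400,260),interpolation=cv2.INTER_CUBIC)
cv2.imwrite('pics/c5.png',np.hstack([f(a),f(b)]))
E
```

```text
t: 17.45
eef_pos: [659.0, 17.1, 117.9]
tool_rot: [-2.522, -1.871, 0.0]
contact_force: [-0.2, 0.6, -0.2]
finger_gap: 0.4
finger_force: 0.0
t: 18.25
eef_pos: [626.6, -91.3, 220.9]
tool_rot: [2.528, 1.861, -0.001]
contact_force: [-0.3, -0.0, -0.0]
finger_gap: 0.4
finger_force: 0.0
t: 18.95
eef_pos: [572.5, -267.3, 218.6]
tool_rot: [-2.524, -1.87, -0.0]
contact_force: [0.2, 1.0, -0.3]
finger_gap: 0.7
finger_force: 0.0
```

View pics/c5.png

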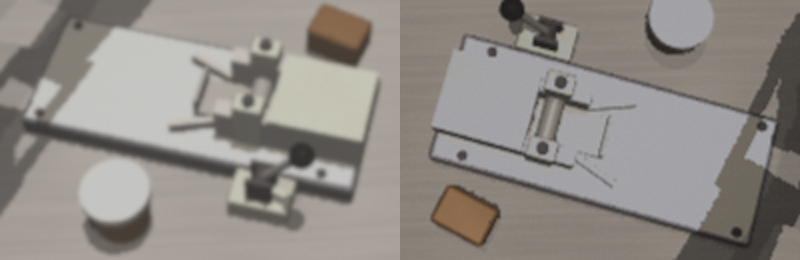

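Both views show the lever fallen towards the hood (ball at (302,155) in scene and (513,10) in top). The gauge is straight in the slot, and the tub and halva are in place.

```bash
python3 - <<'E'
from h import *
print("ball",W2S(tri(("pics/top.png".replace("top","t5"),(113/2+225,10/2+175)),("pics/s5.png",(302/2+145,155/2+175)))),"model 75.2 -102 124")
print(ticket.close_job())
E
```

```text
ball [  74.8105 -100.815   122.3179] model 75.2 -102 124
the job is handed in; nothing more can be done
None
```

The job is handed in: the gauge sits straight in the slot under the bar, the back stop was pushed about 5 mm (from arm travel after contact, as it is hidden), the lock lever lies over towards the hood, and the tub and halva were left untouched; no verdict came back at hand-in.

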